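# Put the spare-key tin away under the key cabinet

## Task

Put the green spare-key tin away in the low bay under the wooden key cabinet: slide it in lengthwise from the door side, between the front feet, square with the cabinet and lying flat, until it is fully home against the rail at the back of the bay. Let go of it, and leave the rooster, jar, torch and mirror where they stand.

Things in the scene. Friction and masses are not known exactly. Their poses are not given: they have to be found in the camera images.
- tin_center (a point): Centre (half-way up) of the loose spare-key tin: flat green steel box, brass key emblem on its lid, 110 mm long (its x), 62 wide (y), 26 high, edges rounded 3 mm. 0.17 to 0.35 kg, balanced at the centre; a few newtons slide it. Starts flat on the shelf top (z = 0), long axis within 0.6 rad of world y (x end to +y). Either end may go in first.
- cabinet: Wooden key cabinet, latched shut, fixed on the shelf: 130 mm deep (x), 200 wide (y), 212 high. Origin: centre of its footprint at shelf height (z = 0). Its door front is the plane x = -65 mm of its own frame and faces -x, roughly to the robot's right (world -y); latch and hinges stand out up to 10 mm, 60 mm and more above the shelf. It stands on four corner feet 34 mm high; the space between them is the bay.
- mouth (a point): Middle of the bay's mouth under the door front: cabinet frame x = -65 mm, y = 0, 17 mm above the shelf; axes as the cabinet's, x points into the bay. The bay is 34 mm high (8 mm more than the tin) and 126 mm wide between the feet. The door rises straight above the mouth, so the gripper must lean back to push the tin all the way in.
- home (a point): Where the tin's centre ends when fully home and central: cabinet frame x = -14 mm, y = 0, 13 mm above the shelf; axes as the cabinet's. The tin's far end then meets a fixed rail (12 mm high, near face at x = +41 mm) across the back of the bay, which stops it; its near end still stands 4 mm out from the door front.
- rooster: Bystander: white ceramic rooster figurine on a round blue foot, about 60 mm wide and 142 mm high; origin at the centre of its underside. Stands at the edge of the work.
- jar: Bystander: green glass jar with steel screw lid, 72 mm in diameter, 110 mm high; origin at the centre of its underside. Stands at the edge of the work.
- torch: Bystander: grey plastic torch standing on its head, 54 mm wide at the head, 150 mm high; origin at the centre of its underside. Stands at the edge of the work.
- mirror: Bystander: folded steel pocket mirror lying flat, 80 x 60 x 12 mm; origin at the centre of its underside. Lies at the edge of the work.
Things that resemble listed ones, but are neither listed nor needed, are in the scene too. Leave any purple look-alike of the part that bears tin_center alone.

How it is judged (in metres and radians):
At the end, for the whole second after the job is handed in: The tin lies flat and released in the bay under the cabinet, between the feet, its long axis within about 10 degrees of the cabinet's depth, its centre at most 9 mm short of fully home, at rest; the four bystanders never moved more than 25 mm or tipped (x of tin_center in the frame of cabinet between -0.023 and -0.008 m and y of tin_center in the frame of cabinet between -0.036 and 0.036 m and height (world z) of tin_center below 0.018 m and angle between tin_center's own z axis and vertical below 0.08 rad and angle between the x axis of tin_center and the x axis of cabinet, either way round below 0.17 rad and linear speed of tin below 0.01 m/s and contact force between the fingers and tin below 0.1 N); the robot touches nothing.
It fails at once if the rooster is pushed away or knocked over (distance of rooster from where it was at the start of the episode above 0.025 m or angle between rooster's own z axis and vertical above 0.35 rad).
It fails at once if the jar is pushed away or knocked over (distance of jar from where it was at the start of the episode above 0.025 m or angle between jar's own z axis and vertical above 0.35 rad).
It fails at once if the torch is pushed away or knocked over (distance of torch from where it was at the start of the episode above 0.025 m or angle between torch's own z axis and vertical above 0.35 rad).
It fails at once if the mirror is pushed away or knocked over (distance of mirror from where it was at the start of the episode above 0.025 m or angle between mirror's own z axis and vertical above 0.35 rad).
It also fails if it takes over 53 s, if anything falls off the work surface, if the arm or the gripper's body presses on something with over 40 N, if the wrist force passes 120 N, or if a joint passes its speed limit or range.

## Robot

A 7-joint arm with a two-finger parallel gripper is mounted at the origin on the work surface. World frame = base frame: x ahead of the robot, y to its left, z up, the work surface at z = 0. Lengths are in m, angles in degrees, forces in N, time in s.
With the tool pointing down it reaches from about 0.425 to 0.875 m from the base axis. Payload 4.7 kg.
Tool frame: the origin (TCP) lies at the very end of the fingers, on their centre line; the grasp point (between the pads) lies behind it (env.pinch_z is the z of the grasp point in the tool frame, in m); z points along the fingers, y is the direction in which the jaws open and shut (so a half turn about z gives the same grasp; the last joint's range is limited). The gripper opens to 87 mm and grips with 3 to 60 N. Pads are 19 mm wide; open, the fingers measure 117 mm over their backs; the gripper's body (75 mm by 190 mm) begins 51 mm behind the grasp point.
Start: joints at [77.527, 18.392, -4.016, 83.108, 1.295, 78.541, -3.26], TCP at [0.149, -0.633, 0.223] pointing down, gripper open.
Joint ranges: [-163.93, 163.93], [-17.29, 119.83], [-79.2, 71.16], [3.27, 140.29], [-89.18, 269.18], [5.43, 117.66], [-154.24, 154.24]. Speed limits (degrees/s): [147.25, 147.25, 180, 180, 180, 180, 180].

## Interface

Orientations are given as [roll, pitch, yaw] about the fixed x, y, z axes, in that order (R = Rz(yaw) Ry(pitch) Rx(roll)).
In Python, from cell import readout, read_camera, env gives the robot as it stands. The module is installed in compiled form; this text tells all that it offers.
- The arm moves only by the tool servo_tool, never from a script. Its argument "plan" is a list that holds one entry, the list of rows, each a list of 5 numbers: the finger opening in m, from 0 to 0.087, then the shift along the tool's x, y, z in m, then the turn about the tool's z in rad. In form: [[[jaw, x, y, z, yaw], ...]]. A call has 1 to 12 rows; each row is the pose to reach, as a shift and turn from the pose measured when the call began, along the tool's axes at that moment; what a row does not reach only later rows make up. A row lasts 1/12 s, in which the tool goes at most 41.7 mm and 7.16 degrees, less where a joint would pass 70% of its speed; a pose out of reach is approached as far as the arm can. A call with a gripper value outside its range is refused whole. The fingers move at their own pace and stop on an object; "force" is the grip in N (left out, the last holds). Time passes only in rows, so rows that repeat a pose let the fingers close. It gives the time, the measured TCP pose, the force and the opening at its end, in the units of the state.
- readout.get_obs(): the state, without advancing time (a new reading comes with each control period).
- read_camera(name): name is "side" or "top"; returns a dict with "image" (420x560x3 uint8, red, green, blue), "range_z" (420x560 float32, m along the optical axis (not along the pixel's ray), 0 where there is no reading), "mtx" (3x3 intrinsics, pixels), "camera_from_world" (4x4, takes a point from world to camera coordinates). Camera axes: x right, y up, looking along -z (the intrinsics and any distortion apply to the point x, -y, -z); pixel columns grow to the right and rows downward; lengths in m; the calibration is good to about 2 mm. A picture is of the moment at which its call begins.
- env.sign_off(): hands the job in, once; it reports no verdict.
The state is a dict: "time_s": time; "qpos": joint angles; "joint_velocities": joint speeds; "effort": joint torques, N m; "tool_pos": TCP position; "tool_rot": TCP orientation; "force": force on the tool from outside, world axes, zero at the start; "wrist_torque": the same for the moment, N m; "grip_width": finger opening in m.
Only numpy, scipy, OpenCV 4.12 (cv2) and the standard library are available. Lean on these libraries where they do the work, as an engineer would, in place of code of your own. Each camera call takes 0.05 s, during which the arm holds its last target. There are 200 camera calls.

## Working session

There is one attempt and no reset: what is moved stays moved. The work goes in short steps, Python scripts to look and compute and a tool call to move; the robot and the scene stay as the last step left them, time stands still between calls to the robot, and variables do not carry over. Pictures are saved under pics/ and viewed, about 8 in all and at most 12, crops included, and the job is handed in when it is done.

Besides the shell and the picture viewer there is one more tool, called after ">>>" by a JSON object that holds its "fn" and its "kwargs". servo_tool: Moves the arm, as the interface text tells. Its arguments: {"type":"object","properties":{"plan":{"type":"array"},"force":{"type":"number"}},"required":["plan"]}

```bash
mkdir -p pics; cat > h.py <<'E'
import numpy as np, cv2
from cell import readout, read_camera, env
def pts(c):
    d=c["range_z"]; K=c["mtx"]; T=np.linalg.inv(c["camera_from_world"])
    v,u=np.mgrid[:d.shape[0],:d.shape[1]]
    p=np.stack([(u-K[0,2])/K[0,0]*d,-(v-K[1,2])/K[1,1]*d,-d,np.ones_like(d)],-1)@T.T
    p=p[...,:3]; p[d==0]=np.nan
    return p
def shot(n,f):
    c=read_camera(n); cv2.imwrite("pics/%s.png"%f,c["image"][...,::-1]); np.savez("pics/%s.npz"%f,**c); return c
E
python3 - <<'E'
from h import *
o=readout.get_obs(); print({k:np.round(v,3) for k,v in o.items()}, env.pinch_z)
a=shot("top","t0"); b=shot("side","s0")
for c in(a,b): print(np.round(np.linalg.inv(c["camera_from_world"]),3), c["mtx"].round(1), [k for k in c])
cv2.imwrite("pics/both.png",cv2.resize(np.hstack([a["image"],b["image"]])[...,::-1],(800,300),interpolation=cv2.INTER_AREA))
E
```

```text
{'time_s': np.float64(0.0), 'qpos': array([77.528, 18.439, -4.016, 83.174,  1.296, 78.541, -3.26 ]), 'joint_velocities': array([ 0.083,  0.036,  0.032,  0.071,  0.024, -0.037,  0.076]), 'effort': array([-0.0000e+00, -4.9129e+01, -4.0500e-01, -3.1252e+01, -6.4000e-02,
        4.4000e-02,  0.0000e+00]), 'tool_pos': array([ 0.149, -0.632,  0.221]), 'tool_rot': array([-1.79891e+02,  7.00000e-03,  1.32820e+01]), 'force': array([ 0.17 , -0.721,  0.371]), 'wrist_torque': array([ 0.056, -0.001,  0.028]), 'grip_width': np.float64(0.087)} -0.0187
[[-0.025  0.996 -0.084  0.53 ]
 [-0.999 -0.023  0.022 -0.04 ]
 [ 0.02   0.085  0.996  0.989]
 [ 0.     0.     0.     1.   ]] [[418.5   0.  276. ]
 [  0.  418.5 207.7]
 [  0.    0.    1. ]] ['image', 'range_z', 'mtx', 'camera_from_world']
[[ 0.776  0.5   -0.384  0.275]
 [-0.63   0.612 -0.477 -0.456]
 [-0.003  0.613  0.79   0.75 ]
 [ 0.     0.     0.     1.   ]] [[396.2   0.  277. ]
 [  0.  396.2 215.7]
 [  0.    0.    1. ]] ['image', 'range_z', 'mtx', 'camera_from_world']
```

View pics/t0.png

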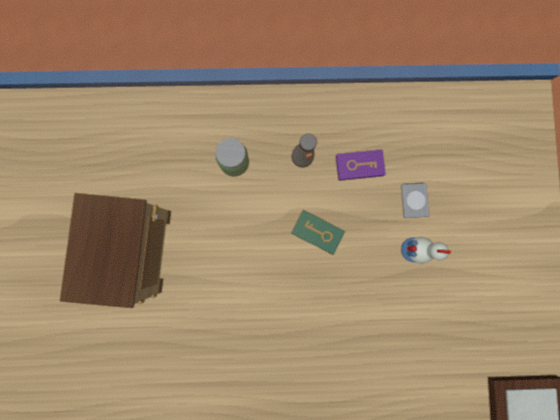

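View pics/s0.png

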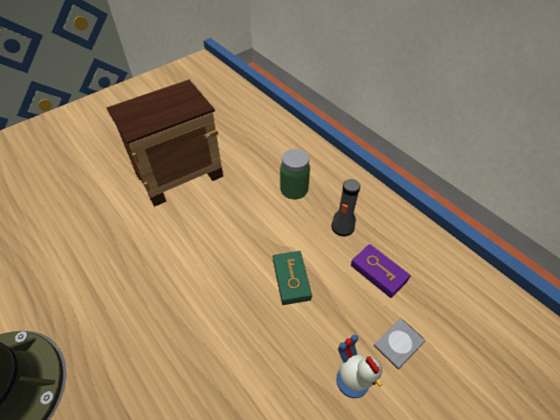

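Top view: the green tin with a brass key is at (318,232), the purple look-alike at (360,165). The cabinet is at (110,250) with its door facing right (-y). The jar is at (231,155), torch (305,150), mirror (415,200) and rooster (425,250). In the side view the green tin is at (292,278). Of the two tins, only the green one matches the description. I'll measure and confirm it in a crop.

```bash
cat >> h.py <<'E'
def tin(c, zt=0.026):
    h=cv2.cvtColor(c["image"],cv2.COLOR_RGB2HSV); p=pts(c)
    m=((h[...,0]>65)&(h[...,0]<95)&(h[...,1]>90)&(abs(p[...,2]-zt)<0.008)).astype(np.uint8)
    m=cv2.morphologyEx(m,cv2.MORPH_CLOSE,np.ones((7,7),np.uint8))
    n,l,s,_=cv2.connectedComponentsWithStats(m); i=1+s[1:,4].argmax(); q=p[(l==i)&np.isfinite(p[...,2])]
    r=cv2.minAreaRect((q[:,:2]*1000).astype(np.float32)); b=cv2.boxPoints(r)
    e=[b[1]-b[0],b[2]-b[1]]; e=max(e,key=np.linalg.norm); a=np.degrees(np.arctan2(e[1],e[0]))%180
    return np.round(r[0],1),np.round(r[1],1),round(a,2),round(float(np.median(q[:,2])),4)
E
python3 - <<'E'
from h import *
L=lambda f:dict(np.load("pics/%s.npz"%f))
for f in("t0","s0"):
    c=L(f); p=pts(c); print(f,tin(c))
    cab=(p[...,1]>0.05)&(p[...,0]>0.25)&(p[...,0]<0.8)
    q=p[cab&(abs(p[...,2]-0.212)<0.008)]
    r=cv2.minAreaRect((q[:,:2]*1000).astype(np.float32)); print(" top",r,np.median(q[:,2]),cv2.boxPoints(r).round(1).tolist())
    # door/front: points with z 0.05..0.19
    q=p[cab&(p[...,2]>0.05)&(p[...,2]<0.19)]
    x=q[:,0];y=q[:,1]; k=np.ones(len(q),bool)
    for _ in range(8):
        A=np.polyfit(x[k],y[k],1); k=abs(y-np.polyval(A,x))<0.004
    print(" door",A,k.sum(),len(q),np.degrees(np.arctan(A[0])))
    for n,z0,z1 in(("lo",.006,.030),("hi",.08,.2)):
        m=((p[...,2]>z0)&(p[...,2]<z1)&(p[...,1]<0.1)).astype(np.uint8)
        N,l,s,_=cv2.connectedComponentsWithStats(m)
        for i in range(1,N):
            if s[i,4]>60:
                w=p[l==i]; print(" ",n,s[i],np.nanmin(w,0).round(3),np.nanmax(w,0).round(3))
c=L("t0")["image"];d=L("s0")["image"]
f=lambda im,x,y:cv2.resize(im[y-60:y+60,x-60:x+60],(390,390),interpolation=cv2.INTER_CUBIC)
cv2.imwrite("pics/crop.png",np.hstack([f(c,330,205),f(d,310,275)])[...,::-1])
E
```

```text
t0 (array([ 508.6, -184. ]), array([7. , 2.1]), np.float32(69.88), 0.0269)
 top ((526.3290405273438, 263.10638427734375), (134.95179748535156, 200.29904174804688), 83.23118591308594) 0.2122251755508835 [[418.8999938964844, 207.89999389648438], [617.7999877929688, 184.3000030517578], [633.7000122070312, 318.29998779296875], [434.79998779296875, 341.8999938964844]]
 door [-0.11971653  0.25876342] 1715 1964 -6.82676171353258
  lo [ 205   63  355   22 3548] [ 0.913 -0.751  0.006] [0.947 0.1   0.03 ]
  lo [ 335  149   50   32 1267] [ 0.675 -0.318  0.006] [ 0.745 -0.205  0.03 ]
  lo [401 182  28  36 877] [ 0.583 -0.421  0.006] [ 0.666 -0.359  0.018]
  lo [ 291  210   54   45 1275] [ 0.502 -0.217  0.008] [ 0.605 -0.094  0.03 ]
  lo [401 237  15  26 121] [ 0.478 -0.388  0.006] [ 0.536 -0.353  0.016]
  lo [488 375  72  45 958] [ 0.119 -0.699  0.006] [ 0.212 -0.537  0.03 ]
  hi [297 133  20  25 345] [ 0.716 -0.144  0.08 ] [ 0.754 -0.109  0.154]
  hi [215 138  32  33 823] [0.692 0.003 0.08 ] [0.757 0.071 0.114]
  hi [406 240  11  17 157] [ 0.496 -0.351  0.083] [ 0.529 -0.338  0.118]
  hi [419 242  33  18 364] [ 0.488 -0.425  0.08 ] [ 0.524 -0.368  0.144]
s0 (array([ 552.7, -157.4]), array([109.1,  59.6]), np.float32(61.26), 0.026)
 top ((513.1341552734375, 581.2734375), (216.30014038085938, 801.918701171875), 2.459437608718872) 0.21159193074480742 [[387.8999938964844, 977.2000122070312], [422.29998779296875, 176.0], [638.4000244140625, 185.3000030517578], [604.0, 986.5]]Traceback (most recent call last):
  File "<stdin>", line 12, in <module>
    raise TypeError("expected non-empty vector for x")
TypeError: expected non-empty vector for x
```

```bash
sed -i 's/h\[...,0\]>65)&(h\[...,0\]<95)&(h\[...,1\]>90)/h[...,0]>40)\&(h[...,0]<98)\&(h[...,1]>50)\&(p[...,1]<0.2)\&(p[...,1]>-0.3)\&(p[...,0]>0.3)\&(p[...,0]<0.68)/' h.py
python3 - <<'E'
from h import *
L=lambda f:dict(np.load("pics/%s.npz"%f))
for f in("t0","s0"):
    c=L(f); p=pts(c); h=cv2.cvtColor(c["image"],cv2.COLOR_RGB2HSV)
    print(f,h[232,306] if f=="t0" else h[278,283]); print(tin(c))
    cab=(p[...,1]>0.05)&(p[...,1]<0.4)&(p[...,0]>0.3)&(p[...,0]<0.68)
    q=p[cab&(p[...,2]>0.05)&(p[...,2]<0.195)]
    x=q[:,0];y=q[:,1]; A=[-.12,.26]; 
    for _ in range(8):
        k=abs(y-np.polyval(A,x))<0.006; A=np.polyfit(x[k],y[k],1)
    print(" door",A,k.sum(),len(q),np.degrees(np.arctan(A[0])), np.percentile(x[k],[0,1,99,100]))
    q=p[cab&(p[...,2]>0.012)&(p[...,2]<0.030)&(p[...,1]<0.23)]
    for s in(q[q[:,0]<0.53],q[q[:,0]>0.53]):
        if len(s): print(" foot",len(s),s.min(0).round(3),s.max(0).round(3))
c=L("t0")["image"];d=L("s0")["image"]
f=lambda im,x,y:cv2.resize(im[y-60:y+60,x-60:x+60],(390,390),interpolation=cv2.INTER_CUBIC)
cv2.imwrite("pics/crop.png",np.hstack([f(c,330,205),f(d,310,275)])[...,::-1])
E
```

```text
t0 [ 71  68 120]
(array([ 553.8, -156. ]), array([107.4,  60.3]), np.float32(61.66), 0.0262)
 door [-0.12138116  0.25959407] 1826 1834 -6.92077163170255 [0.42132566 0.42483724 0.6109349  0.61365827]
 foot 29 [0.426 0.206 0.012] [0.457 0.211 0.03 ]
 foot 28 [0.582 0.186 0.013] [0.613 0.191 0.03 ]
s0 [ 76 115 106]
(array([ 553.2, -157. ]), array([110.4,  60. ]), np.float32(61.26), 0.0259)
 door [-0.1205846   0.25923394] 4028 4240 -6.875790767747281 [0.42254405 0.42591453 0.61149886 0.61517238]
 foot 74 [0.425 0.203 0.012] [0.457 0.23  0.03 ]
 foot 68 [0.582 0.185 0.012] [0.614 0.206 0.03 ]
```

View pics/crop.png

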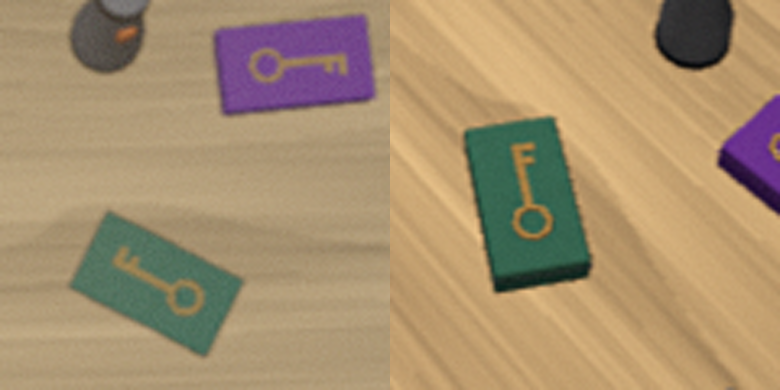

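The crop confirms the target: the green tin with the brass key is the one at top (318,232), and the purple one at (360,165) is left alone. It measures 110 x 60 mm with its top at 26 mm, centre (0.5535, -0.157), axis 61.4°. The cabinet's depth axis is at 83.1° and the mouth at about (0.519, 0.197), with foot inner gaps matching 126 mm.

First I move above the tin's rear part.

>>> {"fn": "servo_tool", "kwargs": {"plan": [[[0.087,0.48,-0.344,0,-0.84],[0.087,0.48,-0.344,0,-0.84],[0.087,0.48,-0.344,0,-0.84],[0.087,0.48,-0.344,0,-0.84],[0.087,0.48,-0.344,0,-0.84],[0.087,0.48,-0.344,0,-0.84],[0.087,0.48,-0.344,0,-0.84],[0.087,0.48,-0.344,0,-0.84],[0.087,0.48,-0.344,0,-0.84],[0.087,0.48,-0.344,0,-0.84],[0.087,0.48,-0.344,0,-0.84],[0.087,0.48,-0.344,0,-0.84]]], "force": 20}}

```text
time_s: 1.1
tool_pos: [0.4783, -0.2538, 0.2221]
tool_rot: [-179.9, -0.0, 61.4]
force: [1.1, -1.3, 0.2]
grip_width: 0.087
```

```bash
cat >> h.py <<'E'
from scipy.spatial.transform import Rotation as Ro
def go(x,y,z):
    o=readout.get_obs(); R=Ro.from_euler("xyz",o["tool_rot"],degrees=True)
    print("t",o["time_s"],"pos",o["tool_pos"].round(4),"rot",o["tool_rot"].round(2),"q",o["qpos"].round(1),"F",o["force"].round(1),"w",o["grip_width"])
    print("axes x,y,z:",R.as_matrix().T.round(3).tolist())
    print("shift",R.inv().apply(np.array([x,y,z])-o["tool_pos"]).round(4))
E
python3 -c "
from h import *
go(.537,-.187,.005)"
```

```text
t 1.1 pos [ 0.4783 -0.2538  0.2221] rot [-1.7992e+02 -5.0000e-02  6.1400e+01] q [ 52.2   6.9 -29.1  97.8   3.4  76.3  -6.2] F [ 1.1 -1.3  0.2] w 0.08701351315312564
axes x,y,z: [[0.479, 0.878, 0.001], [0.878, -0.479, -0.001], [-0.001, 0.001, -1.0]]
shift [0.0865 0.0198 0.2171]
```

>>> {"fn": "servo_tool", "kwargs": {"plan": [[[0.087,0.0865,0.02,0.1,0],[0.087,0.0865,0.02,0.1,0],[0.087,0.0865,0.02,0.1,0],[0.087,0.0865,0.02,0.1,0],[0.087,0.0865,0.02,0.16,0],[0.087,0.0865,0.02,0.19,0],[0.087,0.0865,0.02,0.2,0],[0.087,0.0865,0.02,0.21,0],[0.087,0.0865,0.02,0.215,0],[0.087,0.0865,0.02,0.215,0]]]}}

```text
time_s: 1.93
tool_pos: [0.5371, -0.1875, 0.007]
tool_rot: [-179.9, -0.0, 61.4]
force: [0.0, -0.4, 0.6]
grip_width: 0.0873
```

```bash
python3 -c "
from h import *
go(.537,-.187,.005)"
```

```text
t 1.9333 pos [ 0.5371 -0.1875  0.007 ] rot [-1.799e+02 -5.000e-02  6.136e+01] q [ 42.2  23.3 -30.1 106.3  14.1  54.1 -22.8] F [ 0.  -0.4  0.6] w 0.0872949314786157
axes x,y,z: [[0.479, 0.878, 0.001], [0.878, -0.479, -0.002], [-0.001, 0.002, -1.0]]
shift [ 0.0004 -0.0003  0.002 ]
```

Close on the tin, staying at this height.

>>> {"fn": "servo_tool", "kwargs": {"plan": [[[0.05,0,0,0.001,0],[0.05,0,0,0.001,0],[0.05,0,0,0.001,0],[0.05,0,0,0.001,0],[0.05,0,0,0.001,0],[0.05,0,0,0.001,0]]], "force": 20}}

```text
time_s: 2.43
tool_pos: [0.5373, -0.1877, 0.0068]
tool_rot: [-179.9, -0.0, 61.4]
force: [-0.7, 0.4, 5.4]
grip_width: 0.0618
```

```bash
python3 -c "
from h import *
go(.5,.05,.006)"
```

```text
t 2.4333 pos [ 0.5373 -0.1877  0.0068] rot [-1.7994e+02 -3.0000e-02  6.1370e+01] q [ 42.2  23.4 -30.1 106.3  14.1  54.1 -22.9] F [-0.7  0.4  5.4] w 0.06178001835054771
axes x,y,z: [[0.479, 0.878, 0.0], [0.878, -0.479, -0.001], [-0.001, 0.001, -1.0]]
shift [ 0.1908 -0.1466  0.001 ]
```

>>> {"fn": "servo_tool", "kwargs": {"plan": [[[0.05,0.0,0.0,-0.001,0],[0.05,0.03,-0.021,-0.001,-0.04],[0.05,0.06,-0.043,-0.001,-0.09],[0.05,0.09,-0.065,-0.001,-0.14],[0.05,0.12,-0.087,-0.001,-0.2],[0.05,0.15,-0.109,-0.001,-0.26],[0.05,0.18,-0.131,-0.001,-0.32],[0.05,0.2086,-0.1524,-0.001,-0.38],[0.05,0.2086,-0.1524,-0.001,-0.38],[0.05,0.2086,-0.1524,-0.001,-0.38],[0.05,0.2086,-0.1524,-0.001,-0.38]]]}}

```text
time_s: 3.35
tool_pos: [0.503, 0.068, 0.0076]
tool_rot: [-179.9, 0.0, 83.2]
force: [0.3, -0.0, -2.8]
grip_width: 0.0616
```

```bash
python3 - <<'E'
from h import *
go(.5106,.1281,.007)
c=shot("side","s1")
try: print(tin(c))
except Exception as e: print(e)
E
```

```text
t 3.35 pos [0.503  0.068  0.0076] rot [-179.91    0.     83.16] q [ 26.4  18.8 -41.4 114.5  15.5  52.4 -29.9] F [ 0.3 -0.  -2.8] w 0.06162379775365732
axes x,y,z: [[0.119, 0.993, -0.0], [0.993, -0.119, -0.002], [-0.002, 0.0, -1.0]]
shift [0.0606 0.0003 0.0006]
(array([501.9,  70.2]), array([75.1, 68.1]), np.float32(85.17), 0.0269)
```

View pics/s1.png

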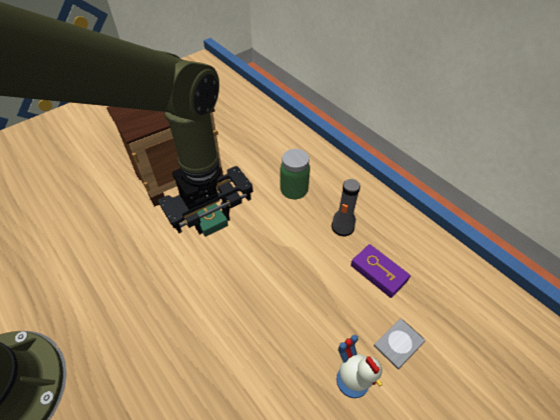

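The tin is held at (212,218), square in front of the mouth. I slide it in partway.

>>> {"fn": "servo_tool", "kwargs": {"plan": [[[0.05,0.015,0,0,0],[0.05,0.03,0,0,0],[0.05,0.042,0,0,0],[0.05,0.052,0,0,0],[0.05,0.06,0,0,0],[0.05,0.063,0,0,0],[0.05,0.063,0,0,0],[0.05,0.063,0,0,0]]]}}

```text
time_s: 4.07
tool_pos: [0.5109, 0.1289, 0.0074]
tool_rot: [-179.9, 0.0, 83.0]
force: [-0.3, -0.2, -3.2]
grip_width: 0.0621
```

```bash
python3 -c "
from h import *
go(.4,-.15,.2)"
```

```text
t 4.0667 pos [0.5109 0.1289 0.0074] rot [-1.7989e+02  5.0000e-02  8.3020e+01] q [ 19.8  21.3 -41.9 111.8  17.6  53.4 -37.9] F [-0.3 -0.2 -3.2] w 0.06206913779818739
axes x,y,z: [[0.122, 0.993, -0.001], [0.993, -0.122, -0.002], [-0.002, -0.001, -1.0]]
shift [-0.2904 -0.0765 -0.1922]
```

Release, lift, and back off.

>>> {"fn": "servo_tool", "kwargs": {"plan": [[[0.087,0,0,0,0],[0.087,0,0,0,0],[0.087,0,0,0,0],[0.087,-0.01,0,-0.03,0],[0.087,-0.05,0,-0.07,0],[0.087,-0.09,0,-0.1,0],[0.087,-0.12,-0.03,-0.14,0],[0.087,-0.16,-0.04,-0.17,0],[0.087,-0.2,-0.05,-0.2,0],[0.087,-0.24,-0.06,-0.22,0],[0.087,-0.28,-0.07,-0.24,0],[0.087,-0.32,-0.08,-0.24,0]]]}}

```text
time_s: 5.07
tool_pos: [0.4137, -0.1284, 0.2331]
tool_rot: [179.8, 0.2, 83.1]
force: [0.5, -1.7, -0.7]
grip_width: 0.0871
```

```bash
python3 - <<'E'
from h import *
go(.05,-.45,.25)
for n in("side","top"):
    print(tin(shot(n,n+"2")))
E
```

```text
t 5.0667 pos [ 0.4137 -0.1284  0.2331] rot [179.82   0.18  83.08] q [ 47.9  -8.7 -30.7 110.   -4.4  77.3  11.5] F [ 0.5 -1.7 -0.7] w 0.08708113819976228
axes x,y,z: [[0.12, 0.993, -0.003], [0.993, -0.12, 0.003], [0.003, -0.003, -1.0]]
shift [-0.3632 -0.3223 -0.0168]Traceback (most recent call last):
  File "<stdin>", line 4, in <module>
  File "h.py", line 15, in tin
    n,l,s,_=cv2.connectedComponentsWithStats(m); i=1+s[1:,4].argmax(); q=p[(l==i)&np.isfinite(p[...,2])]
                                                     ~~~~~~~~~~~~~~^^
ValueError: attempt to get argmax of an empty sequence
```

>>> {"fn": "servo_tool", "kwargs": {"plan": [[[0.087,-0.1,-0.05,-0.02,0],[0.087,-0.25,-0.1,-0.02,0],[0.087,-0.25,-0.1,-0.02,0],[0.087,-0.25,-0.1,-0.02,0],[0.087,-0.25,-0.1,-0.02,0],[0.087,-0.36,-0.32,-0.02,0],[0.087,-0.36,-0.32,-0.02,0],[0.087,-0.36,-0.32,-0.02,0],[0.087,-0.36,-0.32,-0.02,0],[0.087,-0.36,-0.32,-0.02,0],[0.087,-0.36,-0.32,-0.02,0],[0.087,-0.36,-0.32,-0.02,0]]]}}

```text
time_s: 6.12
tool_pos: [0.0548, -0.4475, 0.2566]
tool_rot: [179.8, 0.6, 82.4]
force: [0.0, -0.6, 0.6]
grip_width: 0.0871
```

```bash
python3 - <<'E'
from h import *
go(.05,-.25,.25)
for n in("side","top"):
    try: print(tin(shot(n,n+"2")))
    except Exception as e: print(e)
E
```

```text
t 6.1167 pos [ 0.0548 -0.4475  0.2566] rot [179.79   0.56  82.43] q [ 71.7  -7.6   7.2 107.4   1.   79.6  71.1] F [ 0.  -0.6  0.6] w 0.08712416899470149
axes x,y,z: [[0.132, 0.991, -0.01], [0.991, -0.132, 0.004], [0.002, -0.01, -1.0]]
shift [ 0.1952 -0.0308  0.0046]
(array([513.7, 156.5]), array([99.9, 59.3]), np.float32(83.8), 0.0258)
(array([514.1, 154.4]), array([90.5, 59.4]), np.float32(83.82), 0.0263)
```

The tin sits square (83.8°) with its front in the mouth. Next I test whether driving past the inner reach limit makes the tool lean.

>>> {"fn": "servo_tool", "kwargs": {"plan": [[[0.087,0.04,-0.005,0,0],[0.087,0.08,-0.01,0,0],[0.087,0.12,-0.015,0,0],[0.087,0.15,-0.02,0,0],[0.087,0.15,-0.02,0,0],[0.087,0.15,-0.02,0,0]]]}}

```text
time_s: 6.72
tool_pos: [0.0533, -0.348, 0.2339]
tool_rot: [-179.1, -2.1, 81.1]
force: [0.3, 0.8, 0.6]
grip_width: 0.087
```

```bash
python3 - <<'E'
from h import *
go(.05,-.3,.25)
E
```

```text
t 6.7167 pos [ 0.0533 -0.348   0.2339] rot [-179.07   -2.08   81.07] q [ 83.1 -17.1  -5.  117.6  -1.3  81.6  69.6] F [0.3 0.8 0.6] w 0.08700979648487366
axes x,y,z: [[0.155, 0.987, 0.036], [0.988, -0.155, -0.016], [-0.01, 0.038, -0.999]]
shift [ 0.0474 -0.0109 -0.0142]
```

It leans, about 2° toward +y, which is the wanted direction. Each call keeps the new lean, so I keep going.

>>> {"fn": "servo_tool", "kwargs": {"plan": [[[0.087,0.1,-0.01,-0.02,0],[0.087,0.2,-0.02,-0.04,0],[0.087,0.3,-0.03,-0.05,0],[0.087,0.3,-0.03,-0.05,0],[0.087,0.3,-0.03,-0.05,0],[0.087,0.3,-0.03,-0.05,0]]]}}

```text
time_s: 7.22
tool_pos: [0.0878, -0.2695, 0.17]
tool_rot: [-176.8, -9.4, 82.5]
force: [19.2, 7.4, -0.9]
grip_width: 0.087
```

```bash
python3 - <<'E'
from h import *
go(.05,-.3,.25)
E
```

```text
t 7.2167 pos [ 0.0878 -0.2695  0.17  ] rot [-176.77   -9.42   82.55] q [ 81.7 -17.3 -10.8 125.6  -4.4  81.3  65.5] F [19.2  7.4 -0.9] w 0.08698347480680454
axes x,y,z: [[0.128, 0.978, 0.164], [0.991, -0.12, -0.056], [-0.035, 0.169, -0.985]]
shift [-0.0216 -0.0383 -0.0826]
```

Contact of about 20 N: the gripper body is touching the arm's own column. I back off at once.

>>> {"fn": "servo_tool", "kwargs": {"plan": [[[0.087,-0.03,0.02,-0.02,0],[0.087,-0.06,0.03,-0.06,0],[0.087,-0.07,0.034,-0.1,0],[0.087,-0.07,0.034,-0.13,0],[0.087,-0.07,0.034,-0.166,0],[0.087,-0.07,0.034,-0.166,0]]]}}

```text
time_s: 7.72
tool_pos: [0.12, -0.3736, 0.3265]
tool_rot: [-177.0, -8.9, 82.6]
force: [0.2, 0.3, -0.4]
grip_width: 0.087
```

```bash
python3 - <<'E'
from h import *
go(.118,-.369,.4)
c=shot("side","s3")
E
```

```text
t 7.7167 pos [ 0.12   -0.3736  0.3265] rot [-177.04   -8.86   82.59] q [78.3 -7.3 -7.7 99.9 -2.3 96.6 63.5] F [ 0.2  0.3 -0.4] w 0.08695913308738276
axes x,y,z: [[0.127, 0.98, 0.154], [0.991, -0.121, -0.051], [-0.031, 0.159, -0.987]]
shift [ 0.0155 -0.0063 -0.0717]
```

View pics/s3.png

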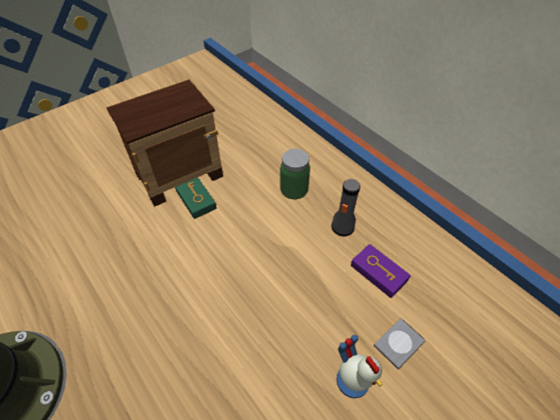

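The tin is placed well at (196,197). Going higher and straighter at azimuth about +80° should give a much larger outward lean without self-contact, because joint 6 saturates there. I swing round at height.

>>> {"fn": "servo_tool", "kwargs": {"plan": [[[0.0,0.264,0.315,-0.127,0],[0.0,0.264,0.315,-0.127,0],[0.0,0.264,0.315,-0.127,0],[0.0,0.264,0.315,-0.127,0],[0.0,0.264,0.315,-0.127,0],[0.0,0.264,0.315,-0.127,0],[0.0,0.264,0.315,-0.127,0],[0.0,0.264,0.315,-0.127,0],[0.0,0.264,0.315,-0.127,0],[0.0,0.264,0.315,-0.127,0],[0.0,0.61,0.302,-0.073,0],[0.0,0.61,0.302,-0.073,0]]]}}

```text
time_s: 8.77
tool_pos: [0.4687, -0.0954, 0.4682]
tool_rot: [-176.8, -9.3, 82.5]
force: [1.4, 1.4, -0.2]
grip_width: 0.0148
```

```bash
python3 - <<'E'
from h import *
go(.5,.2,.52)
go(.12,.55,.6)
E
```

```text
t 8.7667 pos [ 0.4687 -0.0954  0.4682] rot [-176.76   -9.28   82.54] q [ 52.5   2.3 -38.8  75.2  -7.7 107.1   4.5] F [ 1.4  1.4 -0.2] w 0.014834854311471133
axes x,y,z: [[0.128, 0.979, 0.161], [0.991, -0.121, -0.056], [-0.035, 0.167, -0.985]]
shift [ 0.3014 -0.0075 -0.0028]
t 8.7667 pos [ 0.4687 -0.0954  0.4682] rot [-176.76   -9.28   82.54] q [ 52.5   2.3 -38.8  75.2  -7.7 107.1   4.5] F [ 1.4  1.4 -0.2] w 0.014834854311471133
axes x,y,z: [[0.128, 0.979, 0.161], [0.991, -0.121, -0.056], [-0.035, 0.167, -0.985]]
shift [ 0.6081 -0.4308 -0.0099]
```

>>> {"fn": "servo_tool", "kwargs": {"plan": [[[0.0,0.3,-0.01,-0.003,0],[0.0,0.3,-0.01,-0.003,0],[0.0,0.3,-0.01,-0.003,0],[0.0,0.3,-0.01,-0.003,0],[0.0,0.3,-0.01,-0.003,0],[0.0,0.61,-0.25,-0.01,0],[0.0,0.61,-0.25,-0.01,0],[0.0,0.61,-0.25,-0.01,0],[0.0,0.61,-0.25,-0.01,0],[0.0,0.61,-0.25,-0.01,0],[0.0,0.61,-0.25,-0.01,0],[0.0,0.61,-0.25,-0.01,0]]]}}

```text
time_s: 9.77
tool_pos: [0.3692, 0.3716, 0.5577]
tool_rot: [-176.8, -9.2, 82.5]
force: [0.1, 0.4, -0.1]
grip_width: 0.0006
```

```bash
python3 - <<'E'
from h import *
go(.12,.55,.65)
E
```

```text
t 9.7667 pos [0.3692 0.3716 0.5577] rot [-176.82   -9.2    82.48] q [ 1.440e+01  8.300e+00 -6.620e+01  6.220e+01  1.000e-01  1.082e+02
 -5.850e+01] F [ 0.1  0.4 -0.1] w 0.0005794259053084811
axes x,y,z: [[0.129, 0.979, 0.16], [0.991, -0.122, -0.055], [-0.034, 0.166, -0.986]]
shift [ 0.1572 -0.2738 -0.0529]
```

>>> {"fn": "servo_tool", "kwargs": {"plan": [[[0.0,0.155,-0.27,-0.05,0],[0.0,0.155,-0.27,-0.05,0],[0.0,0.155,-0.27,-0.05,0],[0.0,0.155,-0.27,-0.05,0],[0.0,0.155,-0.27,-0.05,0],[0.0,0.155,-0.27,-0.05,0],[0.0,0.155,-0.27,-0.05,0],[0.0,0.155,-0.27,-0.05,0],[0.0,0.155,-0.27,-0.05,0],[0.0,0.155,-0.27,-0.05,0]]]}}

```text
time_s: 10.6
tool_pos: [0.1187, 0.5493, 0.6459]
tool_rot: [-176.7, -9.1, 82.9]
force: [-0.6, 0.3, 0.2]
grip_width: 0.0007
```

```bash
python3 - <<'E'
from h import *
go(.12,.55,.65)
E
```

```text
t 10.6 pos [0.1187 0.5493 0.6459] rot [-176.73   -9.15   82.88] q [-52.2  14.  -39.7  41.8   7.7 117.5 -93.1] F [-0.6  0.3  0.2] w 0.0007479066980621825
axes x,y,z: [[0.122, 0.98, 0.159], [0.992, -0.115, -0.056], [-0.037, 0.165, -0.986]]
shift [ 0.0015  0.0009 -0.004 ]
```

Joint 6 is saturated. I push up and outward to lean.

>>> {"fn": "servo_tool", "kwargs": {"plan": [[[0.0,0.03,0,-0.05,0],[0.0,0.06,0,-0.1,0],[0.0,0.09,0,-0.15,0],[0.0,0.12,0,-0.2,0],[0.0,0.12,0,-0.2,0],[0.0,0.12,0,-0.2,0]]]}}

```text
time_s: 11.1
tool_pos: [0.1227, 0.5785, 0.6679]
tool_rot: [-176.9, -12.1, 82.7]
force: [-0.1, 0.6, -0.3]
grip_width: 0.0005
```

```bash
python3 - <<'E'
from h import *
go(.12,.55,.65)
E
```

```text
t 11.1 pos [0.1227 0.5785 0.6679] rot [-176.87  -12.1    82.74] q [-79.2  14.8   2.   35.7  -5.4 117.6 -87.2] F [-0.1  0.6 -0.3] w 0.0005338303856802524
axes x,y,z: [[0.124, 0.97, 0.21], [0.992, -0.115, -0.053], [-0.028, 0.215, -0.976]]
shift [-0.0318  0.0016  0.0114]
```

>>> {"fn": "servo_tool", "kwargs": {"plan": [[[0.0,0.1,0,-0.2,0],[0.0,0.2,0,-0.4,0],[0.0,0.2,0,-0.4,0],[0.0,0.2,0,-0.4,0],[0.0,0.2,0,-0.4,0],[0.0,0.2,0,-0.4,0],[0.0,0.2,0,-0.4,0],[0.0,0.2,0,-0.4,0]]]}}

```text
time_s: 11.77
tool_pos: [0.1208, 0.5863, 0.6909]
tool_rot: [-177.0, -15.1, 82.6]
force: [-0.4, 0.6, -0.3]
grip_width: 0.0007
```

```bash
python3 - <<'E'
from h import *
go(.12,.55,.65)
E
```

```text
t 11.7667 pos [0.1208 0.5863 0.6909] rot [-176.95  -15.06   82.56] q [-80.   15.6   3.2  31.9  -6.  117.6 -87.6] F [-0.4  0.6 -0.3] w 0.0007426622797244919
axes x,y,z: [[0.125, 0.958, 0.26], [0.992, -0.116, -0.051], [-0.019, 0.264, -0.964]]
shift [-0.0455  0.0055  0.0299]
```

>>> {"fn": "servo_tool", "kwargs": {"plan": [[[0.0,0.4,0,-0.3,0],[0.0,0.4,0,-0.3,0],[0.0,0.4,0,-0.3,0],[0.0,0.4,0,-0.3,0]]]}}

```text
time_s: 12.1
tool_pos: [0.1245, 0.64, 0.6952]
tool_rot: [-177.0, -17.8, 82.4]
force: [-0.6, 0.3, 0.6]
grip_width: 0.0001
```

>>> {"fn": "servo_tool", "kwargs": {"plan": [[[0.0,0.4,0,-0.1,0],[0.0,0.4,0,-0.1,0],[0.0,0.4,0,-0.1,0],[0.0,0.4,0,-0.1,0]]]}}

```text
time_s: 12.43
tool_pos: [0.1293, 0.7138, 0.6746]
tool_rot: [-177.0, -19.9, 82.3]
force: [0.2, -0.1, -0.5]
grip_width: 0.0001
```

>>> {"fn": "servo_tool", "kwargs": {"plan": [[[0.0,0.05,0,-0.4,0],[0.0,0.05,0,-0.4,0],[0.0,0.05,0,-0.4,0],[0.0,0.05,0,-0.4,0]]]}}

```text
time_s: 12.77
tool_pos: [0.1209, 0.6365, 0.7336]
tool_rot: [-177.1, -22.3, 82.2]
force: [-0.3, -0.3, 0.7]
grip_width: 0.0004
```

```bash
python3 - <<'E'
from h import *
go(.12,.55,.65)
E
```

```text
t 12.7667 pos [0.1209 0.6365 0.7336] rot [-177.08  -22.3    82.21] q [-81.9  22.4   8.4  17.9 -10.1 117.6 -88.4] F [-0.3 -0.3  0.7] w 0.00036056185300025725
axes x,y,z: [[0.125, 0.917, 0.379], [0.992, -0.116, -0.047], [0.001, 0.382, -0.924]]
shift [-0.1111  0.013   0.0442]
```

>>> {"fn": "servo_tool", "kwargs": {"plan": [[[0.0,0.2,0,-0.4,0],[0.0,0.2,0,-0.4,0],[0.0,0.2,0,-0.4,0]]]}}

```text
time_s: 13.02
tool_pos: [0.1182, 0.6141, 0.7631]
tool_rot: [-177.1, -25.0, 82.0]
force: [-0.3, 0.3, -0.2]
grip_width: 0.0005
```

>>> {"fn": "servo_tool", "kwargs": {"plan": [[[0.0,0.1,0,-0.4,0],[0.0,0.1,0,-0.4,0],[0.0,0.1,0,-0.4,0]]]}}

```text
time_s: 13.27
tool_pos: [0.1132, 0.5704, 0.7957]
tool_rot: [-177.1, -27.5, 81.9]
force: [-0.4, -0.3, 0.6]
grip_width: 0.0006
```

>>> {"fn": "servo_tool", "kwargs": {"plan": [[[0.0,0.05,0,-0.4,0],[0.0,0.05,0,-0.4,0],[0.0,0.05,0,-0.4,0]]]}}

```text
time_s: 13.52
tool_pos: [0.1068, 0.5167, 0.8259]
tool_rot: [-177.2, -30.0, 81.7]
force: [0.4, -0.4, 0.5]
grip_width: 0.0003
```

>>> {"fn": "servo_tool", "kwargs": {"plan": [[[0.0,0.05,0,-0.4,0],[0.0,0.05,0,-0.4,0],[0.0,0.05,0,-0.4,0]]]}}

```text
time_s: 13.77
tool_pos: [0.1008, 0.4664, 0.8513]
tool_rot: [-177.2, -32.6, 81.6]
force: [-0.2, -0.0, 0.0]
grip_width: 0.0004
```

```bash
python3 - <<'E'
from h import *
go(.12,.55,.65)
E
```

```text
t 13.7667 pos [0.1008 0.4664 0.8513] rot [-177.15  -32.63   81.55] q [-81.2   2.9   5.2  27.   -6.8 117.6 -88.6] F [-0.2 -0.   0. ] w 0.00042033677361810214
axes x,y,z: [[0.124, 0.833, 0.539], [0.992, -0.12, -0.042], [0.03, 0.54, -0.841]]
shift [-0.0365  0.0174  0.215 ]
```

>>> {"fn": "servo_tool", "kwargs": {"plan": [[[0.0,0.15,0,-0.4,0],[0.0,0.15,0,-0.4,0],[0.0,0.15,0,-0.4,0]]]}}

```text
time_s: 14.02
tool_pos: [0.0976, 0.4419, 0.8745]
tool_rot: [-177.1, -35.5, 81.4]
force: [-0.1, -0.8, 0.4]
grip_width: 0.0005
```

>>> {"fn": "servo_tool", "kwargs": {"plan": [[[0.0,0.15,0,-0.4,0],[0.0,0.15,0,-0.4,0],[0.0,0.15,0,-0.4,0]]]}}

```text
time_s: 14.27
tool_pos: [0.0939, 0.4148, 0.8966]
tool_rot: [-177.1, -38.4, 81.2]
force: [0.1, -0.6, 0.5]
grip_width: 0.0005
```

>>> {"fn": "servo_tool", "kwargs": {"plan": [[[0.0,0.15,0,-0.4,0],[0.0,0.15,0,-0.4,0],[0.0,0.15,0,-0.4,0]]]}}

```text
time_s: 14.52
tool_pos: [0.0901, 0.3851, 0.9177]
tool_rot: [-177.1, -41.3, 81.0]
force: [-0.0, -1.0, -0.1]
grip_width: 0.0003
```

```bash
python3 - <<'E'
from h import *
go(.4,.3,.6)
go(.45,-.1,.45)
E
```

```text
t 14.5167 pos [0.0901 0.3851 0.9177] rot [-177.07  -41.31   80.98] q [-79.2  -3.9   4.2  25.2  -7.5 117.6 -88.8] F [-0.  -1.  -0.1] w 0.0002964641983679421
axes x,y,z: [[0.118, 0.742, 0.66], [0.992, -0.123, -0.038], [0.053, 0.659, -0.75]]
shift [-0.2363  0.33    0.1986]
t 14.5167 pos [0.0901 0.3851 0.9177] rot [-177.07  -41.31   80.98] q [-79.2  -3.9   4.2  25.2  -7.5 117.6 -88.8] F [-0.  -1.  -0.1] w 0.0002964641983679421
axes x,y,z: [[0.118, 0.742, 0.66], [0.992, -0.123, -0.038], [0.053, 0.659, -0.75]]
shift [-0.6262  0.4347  0.0501]
```

41° of lean achieved, heading 85° against the wanted 83°. Now I return over the top to the door side.

>>> {"fn": "servo_tool", "kwargs": {"plan": [[[0.0,-0.236,0.33,0.2,0],[0.0,-0.236,0.33,0.2,0],[0.0,-0.236,0.33,0.2,0],[0.0,-0.236,0.33,0.2,0],[0.0,-0.236,0.33,0.2,0],[0.0,-0.236,0.33,0.2,0],[0.0,-0.236,0.33,0.2,0],[0.0,-0.236,0.33,0.2,0],[0.0,-0.236,0.33,0.2,0],[0.0,-0.236,0.33,0.2,0],[0.0,-0.236,0.33,0.2,0],[0.0,-0.236,0.33,0.2,0]]]}}

```text
time_s: 15.52
tool_pos: [0.3311, 0.3188, 0.6702]
tool_rot: [-177.1, -41.3, 80.6]
force: [-0.3, 1.1, -0.2]
grip_width: 0.0003
```

```bash
python3 - <<'E'
from h import *
go(.48,-.05,.4)
E
```

```text
t 15.5167 pos [0.3311 0.3188 0.6702] rot [-177.13  -41.29   80.64] q [-14.4 -16.1  -2.7  77.2 -39.   98.2 -38.4] F [-0.3  1.1 -0.2] w 0.0003360192251982084
axes x,y,z: [[0.122, 0.741, 0.66], [0.991, -0.13, -0.038], [0.058, 0.658, -0.75]]
shift [-0.4335  0.2055 -0.0315]
```

>>> {"fn": "servo_tool", "kwargs": {"plan": [[[0.0,-0.43,0.205,-0.03,0],[0.0,-0.43,0.205,-0.03,0],[0.0,-0.43,0.205,-0.03,0],[0.0,-0.43,0.205,-0.03,0],[0.0,-0.43,0.205,-0.03,0],[0.0,-0.43,0.205,-0.03,0],[0.0,-0.43,0.205,-0.03,0],[0.0,-0.43,0.205,-0.03,0],[0.0,-0.43,0.205,-0.03,0],[0.0,-0.43,0.205,-0.03,0],[0.0,-0.43,0.205,-0.03,0],[0.0,-0.43,0.205,-0.03,0]]]}}

```text
time_s: 16.52
tool_pos: [0.4799, -0.0497, 0.3973]
tool_rot: [-176.8, -41.2, 80.2]
force: [-0.7, 0.9, -0.6]
grip_width: 0.0004
```

```bash
python3 - <<'E'
from h import *
go(.50,.02,.1)
for n in("side","top"):
    try: print(tin(shot(n,n+"4")))
    except Exception as e: print(e)
E
```

```text
t 16.5167 pos [ 0.4799 -0.0497  0.3973] rot [-176.8   -41.19   80.18] q [  5.4   3.5  25.7  91.6 -39.  103.2  19.6] F [-0.7  0.9 -0.6] w 0.0003994671491497068
axes x,y,z: [[0.128, 0.742, 0.659], [0.99, -0.134, -0.042], [0.057, 0.657, -0.751]]
shift [-0.1415  0.023   0.2704]
(array([513.9, 155.1]), array([96.5, 59.2]), np.float32(83.65), 0.0257)
(array([514.1, 154.9]), array([92. , 58.8]), np.float32(83.05), 0.0263)
```

>>> {"fn": "servo_tool", "kwargs": {"plan": [[[0.0,-0.14,0.023,0.27,0],[0.0,-0.14,0.023,0.27,0],[0.0,-0.14,0.023,0.27,0],[0.0,-0.14,0.023,0.27,0],[0.0,-0.14,0.023,0.27,0],[0.0,-0.14,0.023,0.27,0],[0.0,-0.14,0.023,0.27,0],[0.0,-0.14,0.023,0.27,0],[0.0,-0.14,0.023,0.27,0],[0.0,-0.14,0.023,0.27,0]]]}}

```text
time_s: 17.45
tool_pos: [0.4998, 0.0221, 0.1022]
tool_rot: [-176.6, -41.3, 80.0]
force: [-0.1, -0.3, 0.6]
grip_width: 0.0004
```

```bash
python3 - <<'E'
from h import *
go(.502,.06,.03)
go(.504,.075,.0105)
E
```

```text
t 17.45 pos [0.4998 0.0221 0.1022] rot [-176.58  -41.25   79.99] q [  2.9  16.3  21.2 113.7 -46.5  74.6  38. ] F [-0.1 -0.3  0.6] w 0.00038006467564505623
axes x,y,z: [[0.131, 0.74, 0.659], [0.99, -0.135, -0.045], [0.056, 0.659, -0.751]]
shift [-0.0192  0.0003  0.0793]
t 17.45 pos [0.4998 0.0221 0.1022] rot [-176.58  -41.25   79.99] q [  2.9  16.3  21.2 113.7 -46.5  74.6  38. ] F [-0.1 -0.3  0.6] w 0.00038006467564505623
axes x,y,z: [[0.131, 0.74, 0.659], [0.99, -0.135, -0.045], [0.056, 0.659, -0.751]]
shift [-0.0207  0.0012  0.1039]
```

>>> {"fn": "servo_tool", "kwargs": {"plan": [[[0.0,-0.01,0,0.04,0],[0.0,-0.019,0,0.079,0],[0.0,-0.02,0.001,0.092,0],[0.0,-0.021,0.001,0.1,0],[0.0,-0.021,0.001,0.104,0],[0.0,-0.021,0.001,0.104,0]]]}}

```text
time_s: 17.95
tool_pos: [0.5053, 0.0744, 0.0118]
tool_rot: [-176.8, -41.3, 80.1]
force: [0.8, 0.2, -0.4]
grip_width: 0.0004
```

```bash
python3 - <<'E'
from h import *
go(.512,.145,.0105)
c=shot("side","s5"); im=c["image"][100:260,120:320,::-1]
cv2.imwrite("pics/s5c.png",cv2.resize(im,(750,600),interpolation=cv2.INTER_CUBIC))
E
```

```text
t 17.95 pos [0.5053 0.0744 0.0118] rot [-176.79  -41.27   80.1 ] q [  0.8  23.5  17.3 117.6 -54.   64.7  44.1] F [ 0.8  0.2 -0.4] w 0.0004237995162196154
axes x,y,z: [[0.129, 0.74, 0.66], [0.99, -0.135, -0.042], [0.058, 0.658, -0.75]]
shift [ 0.0523 -0.0029  0.0479]
```

View pics/s5c.png

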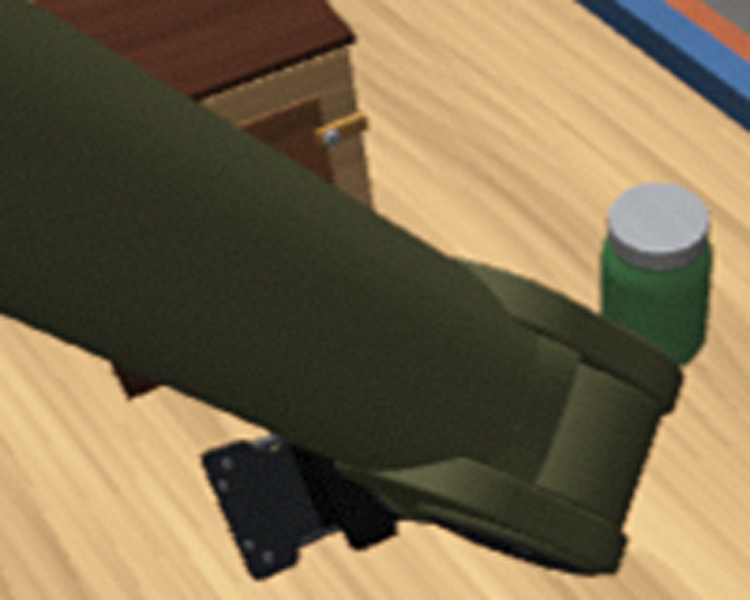

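The view shows the forearm hiding the tin, so I check clearances from the depth image before pushing.

```bash
python3 - <<'E'
from h import *
p=pts(dict(np.load("pics/s5.npz"))); im=np.load("pics/s5.npz")["image"]
q=p[np.isfinite(p[...,2])]; h=cv2.cvtColor(im,cv2.COLOR_RGB2HSV)
a=p[(p[...,2]>0.03)&(p[...,1]<0.17)&(h[...,2]<110)&(p[...,0]<0.69)&(p[...,0]>.3)]
print("arm",a.min(0).round(3),a.max(0).round(3),len(a))
for lo,hi in((.03,.1),(.1,.2),(.2,.3),(.3,.4),(.4,.6)):
    s=a[(a[:,2]>=lo)&(a[:,2]<hi)]
    if len(s): print(lo,hi,s.min(0).round(3),s.max(0).round(3))
E
```

```text
arm [ 0.3   -0.417  0.057] [0.534 0.051 0.604] 22070
0.03 0.1 [ 0.402 -0.416  0.057] [0.525 0.051 0.1  ]
0.1 0.2 [ 0.407 -0.417  0.1  ] [0.525 0.048 0.186]
0.2 0.3 [ 0.412 -0.225  0.25 ] [ 0.53 -0.14  0.3 ]
0.3 0.4 [ 0.354 -0.219  0.3  ] [ 0.534 -0.139  0.4  ]
0.4 0.6 [ 0.3   -0.173  0.4  ] [ 0.45 -0.06  0.6 ]
```

Clear by more than 10 cm. I push the tin along the bay axis.

>>> {"fn": "servo_tool", "kwargs": {"plan": [[[0.0,0.008,0,0.007,0],[0.0,0.016,-0.001,0.014,0],[0.0,0.023,-0.001,0.021,0],[0.0,0.03,-0.001,0.027,0],[0.0,0.036,-0.002,0.0325,0],[0.0,0.042,-0.002,0.038,0],[0.0,0.048,-0.002,0.0435,0],[0.0,0.053,-0.0025,0.048,0],[0.0,0.058,-0.0025,0.0525,0],[0.0,0.062,-0.0025,0.056,0],[0.0,0.062,-0.0025,0.056,0]]]}}

```text
time_s: 18.92
tool_pos: [0.5139, 0.1587, 0.011]
tool_rot: [-176.8, -41.3, 80.2]
force: [0.5, -0.2, 0.2]
grip_width: 0.0004
```

```bash
python3 - <<'E'
from h import *
go(.5165,.187,.0105)
for n in("side","top"):
    try: print(tin(shot(n,n+"6")))
    except Exception as e: print(e)
E
```

```text
t 18.9167 pos [0.5139 0.1587 0.011 ] rot [-176.78  -41.3    80.17] q [ -5.3  22.1  13.4 119.2 -57.8  58.7  39. ] F [ 0.5 -0.2  0.2] w 0.00038606904765069367
axes x,y,z: [[0.128, 0.74, 0.66], [0.99, -0.134, -0.042], [0.057, 0.659, -0.75]]
shift [ 0.021  -0.0012  0.0192]
(array([489.6, 199.7]), array([0., 0.]), np.float32(0.0), 0.0259)
(array([515.7, 184. ]), array([33.5, 59.6]), np.float32(172.66), 0.026)
```

Moving squarely (82.7°), with the rear end at y≈0.166. I continue gently.

>>> {"fn": "servo_tool", "kwargs": {"plan": [[[0.0,0.003,0,0.003,0],[0.0,0.006,0,0.006,0],[0.0,0.009,-0.001,0.0085,0],[0.0,0.012,-0.001,0.011,0],[0.0,0.0145,-0.001,0.0135,0],[0.0,0.0165,-0.001,0.0155,0],[0.0,0.018,-0.001,0.017,0],[0.0,0.0195,-0.001,0.018,0],[0.0,0.0195,-0.001,0.018,0]]]}}

```text
time_s: 19.77
tool_pos: [0.5162, 0.1847, 0.0102]
tool_rot: [-176.8, -41.3, 80.1]
force: [0.0, -1.7, 0.7]
grip_width: 0.0003
```

```bash
python3 - <<'E'
from h import *
go(.5165,.191,.0105)
for n in("top",):
    try: print(tin(shot(n,n+"7")))
    except Exception as e: print(e)
E
```

```text
t 19.7667 pos [0.5162 0.1847 0.0102] rot [-176.75  -41.29   80.15] q [ -7.2  22.   12.1 119.4 -59.1  56.8  37.4] F [ 0.  -1.7  0.7] w 0.00027949051004765474
axes x,y,z: [[0.129, 0.74, 0.66], [0.99, -0.134, -0.043], [0.057, 0.659, -0.75]]
shift [ 0.0049 -0.0005  0.0039]
(array([517.2, 195.9]), array([ 7.4, 56.6]), np.float32(174.61), 0.0253)
```

Rear end now at about y≈0.192, about 2 mm short. I nudge until the rail resists.

>>> {"fn": "servo_tool", "kwargs": {"plan": [[[0.0,0.0015,0,0.001,0],[0.0,0.0025,0,0.002,0],[0.0,0.0035,0,0.003,0],[0.0,0.0035,0,0.003,0]]]}}

```text
time_s: 20.15
tool_pos: [0.5177, 0.1859, 0.01]
tool_rot: [-176.9, -41.1, 80.0]
force: [-3.0, -11.3, 5.4]
grip_width: 0.0004
```

```bash
python3 - <<'E'
from h import *
go(.5165,.193,.0105)
print(tin(shot("top","t8")))
E
```

```text
t 20.15 pos [0.5177 0.1859 0.01  ] rot [-176.88  -41.12   80.04] q [ -7.5  22.   12.1 119.3 -59.1  56.5  37.1] F [ -3.  -11.3   5.4] w 0.00035044740908447836
axes x,y,z: [[0.13, 0.742, 0.658], [0.99, -0.137, -0.041], [0.06, 0.656, -0.752]]
shift [ 0.0054 -0.0022  0.0042]
(array([517.3, 196.4]), array([ 6.5, 57.1]), np.float32(173.53), 0.0252)
```

11 N of resistance: the tin is against the rail, with its rear at the predicted y≈0.193. Back off and check.

>>> {"fn": "servo_tool", "kwargs": {"plan": [[[0.0,-0.012,0,-0.012,0],[0.0,-0.035,0.001,-0.037,0],[0.0,-0.05,0,-0.07,0],[0.0,-0.06,0,-0.1,0],[0.0,-0.07,-0.003,-0.14,0],[0.0,-0.08,-0.005,-0.18,0],[0.0,-0.086,-0.007,-0.208,0],[0.0,-0.086,-0.007,-0.24,0],[0.0,-0.086,-0.007,-0.28,0],[0.0,-0.086,-0.007,-0.31,0],[0.0,-0.086,-0.007,-0.31,0],[0.0,-0.086,-0.007,-0.31,0]]]}}

```text
time_s: 21.2
tool_pos: [0.4812, -0.0821, 0.1878]
tool_rot: [-177.0, -41.1, 80.0]
force: [-0.3, 0.8, -1.2]
grip_width: 0.0
```

```bash
python3 - <<'E'
from h import *
go(.5165,.193,.0105)
a=shot("side","s9"); b=shot("top","t9")
for c in(a,b):
    try: print(tin(c))
    except Exception as e: print(e)
cv2.imwrite("pics/f9.png",np.hstack([cv2.resize(a["image"],(400,300)),cv2.resize(b["image"],(400,300))])[...,::-1])
E
```

```text
t 21.2 pos [ 0.4812 -0.0821  0.1878] rot [-177.03  -41.09   80.  ] q [  9.3  13.9  26.4 105.5 -40.5  88.   38.5] F [-0.3  0.8 -1.2] w 3.966119187097421e-05
axes x,y,z: [[0.131, 0.742, 0.657], [0.989, -0.14, -0.039], [0.063, 0.655, -0.753]]
shift [0.0923 0.0034 0.316 ]
attempt to get argmax of an empty sequence
(array([518.4, 196.5]), array([ 7.2, 54.5]), np.float32(173.22), 0.0251)
```

View pics/f9.png

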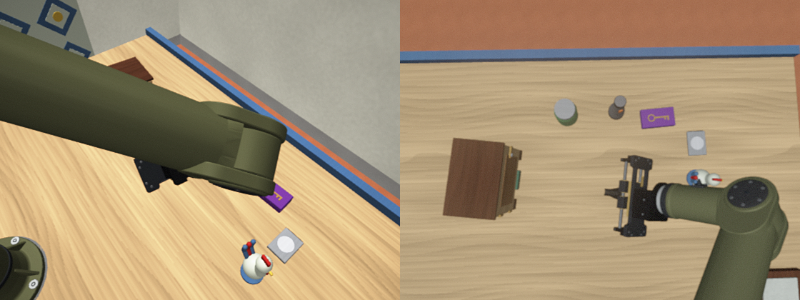

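The top half of the picture shows the tin as a thin green strip under the door at about (518,180) in the right panel, square with the cabinet. The jar, torch, mirror and rooster are at their starting pixels, and the gripper is clear. Handing in.

```bash
python3 -c "
from h import *
env.sign_off()"
```

```text
the job is handed in; nothing more can be done
```

The green tin is in the bay under the cabinet, pushed up against the back rail and let go. I handed the job in at about 21 s of the 53 s allowed; it gives no verdict.

**How it went:** I gripped the tin by its rear half, turned it square and slid its front end into the mouth. The moves can't tilt the tool directly, so I drove the arm past its reach limits until it leaned back about 41°. With the fingers closed, I then pushed the tin in.

**Last checks:**
- **Fully home:** the final push met about 11 N of resistance, with the tin's rear end at y ≈ 0.193 m, where the fully home position predicts it.
- **Square:** after I backed off, the top camera put the visible strip at 83.2° against the cabinet's 83.1°, centred within about 2 mm. Its top read 25 mm above the shelf, so it lies flat.
- **Bystanders:** all four look unmoved in the last top image. I compared pixel positions only for the rooster, and they match the start; I did not re-measure any of them.

**What failed or went wrong:**
- **Side view:** the forearm hid the tin in the last side image, so the final position rests on the top camera and the contact force.
- **Contact with the arm:** my first try at leaning the tool made brief contact at about 20 N, probably with the arm's own column. That is under the 40 N limit, and I backed off and leaned it elsewhere.

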